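# Charge the cartridge tray and set it on the warming plate

## Task

Take the counting tray by its handle and tilt it so that the resin cartridges roll out of its channel and one drops into each of the four pockets, then tip it the other way so that the spare ones roll back into the channel. Set the charged tray down flat in the warming plate's locating frame, its notched pocket end over the key at the heated end, and let go. Do not touch the cartridges themselves, spill none, and leave the other things on the bench where they are.

Things in the scene. Friction and masses are not known exactly. Their poses are not given: they have to be found in the camera images.
- tray: Loose aluminium counting tray with a black handle over its middle, 242 mm long (x), 82 mm wide (y), 0.36 to 0.59 kg empty. Origin: middle of length and width, at the underside; z up, x along the lane from return channel to pockets. Side walls 44 mm, end walls 52 and 56 mm high, 68 mm between the sides. Pocket plate: x = -3 to 104.5 mm, 22 mm above the underside. Hard swings throw cartridges out.
- tray_grip (a point): Middle of the tray's black handle bar, 76 mm straight above the tray's origin. The bar runs across the lane (tray y), 76 mm long, 12 mm wide (tray x), 20 mm high (66 to 86 mm above the underside). Straps 20 mm wide (x) carry its ends, out to y = +-41 mm. Cartridges rolling on the plate reach 40 mm above the underside and pass under the bar.
- tray_notch (a point): On the tray's underside, at the pocket end's edge (tray x = +121, y = +18 mm): mouth of the notch, 24 mm wide (y = 6 to 30 mm) and 10 mm deep, in the 8 mm thick foot that stands out 12.5 mm past the end wall. The other end of the tray has no notch.
- channel (a point): Lowest point of the tray's return channel, at its end wall (tray x = -117, y = 0, z = 6 mm). Its floor rises evenly from here to the plate (x = -3, z = 22 mm), so cartridges stay in it when the tray is level and roll out once the pocket end leans down more than 8 degrees. To roll all spares across full pockets, lean the tray 30 to 35 degrees, either way, over 1 to 2 s, and wait a second.
- warmer: White warming plate, fixed on the bench, 276 mm long (x), 120 mm wide (y), top 26 mm above the bench. Origin: middle of its underside; x points to its heated end, away from the end face with the controls. Steel guides on top, 10 mm high with sloping lead-ins to 18 mm, form a frame for the tray: two on each long side (x = +-85 mm, 44 mm long), one at each end, 2.5 mm to spare all round; smooth.
- seat (a point): Middle of the seat on the warming plate's top, 26 mm above the bench; axes as the warming plate's. The seated tray's origin lies here and its x axis points along this x axis (pocket end at the heated end).
- key (a point): Foot of the steel key at the heated end (seat x = +121, y = +18 mm, on the seat): a block 17 mm wide (y = 9.5 to 26.5 mm), 12 mm high, its inner face at x = 113.5 mm. It fits the tray's notch with 2.5 to 3.5 mm to spare; a tray the wrong way round rides on it.
- pocket1 (a point): Middle of the tray's pocket 1 (1 next to the channel, 4 at the end wall): tray x = 13.25 mm, y = 0, 13 mm above the tray's underside, where the middle of a cartridge lying in it comes to be (within 3 mm). The pocket runs across the lane, 20.5 mm long (x), 18 mm deep: a cartridge in it lies flush with the plate and stays in at 35 degrees of lean.
- pocket2 (a point): Middle of the tray's pocket 2 (1 next to the channel, 4 at the end wall): tray x = 40.25 mm, y = 0, 13 mm above the tray's underside, where the middle of a cartridge lying in it comes to be (within 3 mm). The pocket runs across the lane, 20.5 mm long (x), 18 mm deep: a cartridge in it lies flush with the plate and stays in at 35 degrees of lean.
- pocket3 (a point): Middle of the tray's pocket 3 (1 next to the channel, 4 at the end wall): tray x = 67.25 mm, y = 0, 13 mm above the tray's underside, where the middle of a cartridge lying in it comes to be (within 3 mm). The pocket runs across the lane, 20.5 mm long (x), 18 mm deep: a cartridge in it lies flush with the plate and stays in at 35 degrees of lean.
- pocket4 (a point): Middle of the tray's pocket 4 (1 next to the channel, 4 at the end wall): tray x = 94.25 mm, y = 0, 13 mm above the tray's underside, where the middle of a cartridge lying in it comes to be (within 3 mm). The pocket runs across the lane, 20.5 mm long (x), 18 mm deep: a cartridge in it lies flush with the plate and stays in at 35 degrees of lean.
- cartridge1: Loose aluminium resin cartridge, a cylinder 18 mm in diameter and 64 mm long, 35 g, one of six alike. Origin: its middle; y along its length. At the start all six lie side by side across the tray's channel; they roll freely.
- cartridge2: Loose aluminium resin cartridge, a cylinder 18 mm in diameter and 64 mm long, 35 g, one of six alike. Origin: its middle; y along its length. At the start all six lie side by side across the tray's channel; they roll freely.
- cartridge3: Loose aluminium resin cartridge, a cylinder 18 mm in diameter and 64 mm long, 35 g, one of six alike. Origin: its middle; y along its length. At the start all six lie side by side across the tray's channel; they roll freely.
- cartridge4: Loose aluminium resin cartridge, a cylinder 18 mm in diameter and 64 mm long, 35 g, one of six alike. Origin: its middle; y along its length. At the start all six lie side by side across the tray's channel; they roll freely.
- cartridge5: Loose aluminium resin cartridge, a cylinder 18 mm in diameter and 64 mm long, 35 g, one of six alike. Origin: its middle; y along its length. At the start all six lie side by side across the tray's channel; they roll freely.
- cartridge6: Loose aluminium resin cartridge, a cylinder 18 mm in diameter and 64 mm long, 35 g, one of six alike. Origin: its middle; y along its length. At the start all six lie side by side across the tray's channel; they roll freely.
- porcelain_furnace: Obstacle, always in the same place: beige furnace with a sloping front panel, fixed behind the tray's place, 331x282 mm in plan, turned by -62 degrees, body 213 mm high, round hood with handle to 350 mm. Origin: middle of its underside; its corner nearest the robot is at about x = 0.455, y = -0.12 m. The higher desk on the right (y below -0.43 m) is 255 mm high, with models on it up to 300 mm.
- blue_base_model: Bystander, loose: pink gypsum dental model on a dark blue base, 65x73x36 mm. Origin: middle of its underside. To be left alone.
- carver: Bystander, loose: slim steel carver, 140 mm long, lying flat. Origin: middle of its underside. To be left alone.
- dropper_bottle: Bystander, loose: small dropper bottle, 35 mm wide, 100 mm tall. Origin: middle of its underside. To be left alone.
- liquid_bottle: Bystander, loose: white bottle with a cap, 59 mm wide, 156 mm tall. Origin: middle of its underside. To be left alone.
- grey_model: Bystander, loose: grey gypsum dental model, 48x64x27 mm. Origin: middle of its underside. To be left alone.

How it is judged (in metres and radians):
On the way:
1. each of the four pockets of the tray holds a cartridge (distance between any of cartridge1, cartridge2, cartridge3, cartridge4, cartridge5, cartridge6 and pocket1 below 0.007 m and distance between any of cartridge1, cartridge2, cartridge3, cartridge4, cartridge5, cartridge6 and pocket2 below 0.007 m and distance between any of cartridge1, cartridge2, cartridge3, cartridge4, cartridge5, cartridge6 and pocket3 below 0.007 m and distance between any of cartridge1, cartridge2, cartridge3, cartridge4, cartridge5, cartridge6 and pocket4 below 0.007 m), for 0.2 s.
At the end, for the whole second after the job is handed in: Tray released and at rest in the frame: origin within 6 mm of the seat's middle and under 4 mm above it, level to 0.03 rad, notch mouth within 9 mm of the key's point. One cartridge in each pocket, middle within 7 mm of the pocket's; the two others on the channel's floor; all at rest (all of step 1 and horizontal distance between tray and seat below 0.006 m and z of tray in the frame of seat below 0.004 m and distance between tray_notch and key below 0.009 m and angle between tray's own z axis and vertical below 0.03 rad and (distance between cartridge1 and pocket1 below 0.007 m or distance between cartridge1 and pocket2 below 0.007 m or distance between cartridge1 and pocket3 below 0.007 m or distance between cartridge1 and pocket4 below 0.007 m or (x of cartridge1 in the frame of tray between -0.118 and -0.025 m and z of cartridge1 in the frame of tray between 0.008 and 0.033 m)) and (distance between cartridge2 and pocket1 below 0.007 m or distance between cartridge2 and pocket2 below 0.007 m or distance between cartridge2 and pocket3 below 0.007 m or distance between cartridge2 and pocket4 below 0.007 m or (x of cartridge2 in the frame of tray between -0.118 and -0.025 m and z of cartridge2 in the frame of tray between 0.008 and 0.033 m)) and (distance between cartridge3 and pocket1 below 0.007 m or distance between cartridge3 and pocket2 below 0.007 m or distance between cartridge3 and pocket3 below 0.007 m or distance between cartridge3 and pocket4 below 0.007 m or (x of cartridge3 in the frame of tray between -0.118 and -0.025 m and z of cartridge3 in the frame of tray between 0.008 and 0.033 m)) and (distance between cartridge4 and pocket1 below 0.007 m or distance between cartridge4 and pocket2 below 0.007 m or distance between cartridge4 and pocket3 below 0.007 m or distance between cartridge4 and pocket4 below 0.007 m or (x of cartridge4 in the frame of tray between -0.118 and -0.025 m and z of cartridge4 in the frame of tray between 0.008 and 0.033 m)) and (distance between cartridge5 and pocket1 below 0.007 m or distance between cartridge5 and pocket2 below 0.007 m or distance between cartridge5 and pocket3 below 0.007 m or distance between cartridge5 and pocket4 below 0.007 m or (x of cartridge5 in the frame of tray between -0.118 and -0.025 m and z of cartridge5 in the frame of tray between 0.008 and 0.033 m)) and (distance between cartridge6 and pocket1 below 0.007 m or distance between cartridge6 and pocket2 below 0.007 m or distance between cartridge6 and pocket3 below 0.007 m or distance between cartridge6 and pocket4 below 0.007 m or (x of cartridge6 in the frame of tray between -0.118 and -0.025 m and z of cartridge6 in the frame of tray between 0.008 and 0.033 m)) and linear speed of tray below 0.01 m/s and linear speed of each of cartridge1, cartridge2, cartridge3, cartridge4, cartridge5, cartridge6 below 0.02 m/s); the robot touches nothing.
It fails at once if a finger touches a cartridge (contact force between the fingers and cartridge1 above 0.5 N or contact force between the fingers and cartridge2 above 0.5 N or contact force between the fingers and cartridge3 above 0.5 N or contact force between the fingers and cartridge4 above 0.5 N or contact force between the fingers and cartridge5 above 0.5 N or contact force between the fingers and cartridge6 above 0.5 N).
It fails at once if a cartridge leaves the tray (distance between any of cartridge1, cartridge2, cartridge3, cartridge4, cartridge5, cartridge6 and tray above 0.17 m).
It fails at once if a bystander is pushed away by more than 30 mm (distance of any of blue_base_model, carver, dropper_bottle, liquid_bottle, grey_model from where it was at the start of the episode above 0.03 m).
It also fails if it takes over 58 s, if anything falls off the work surface, if the arm or the gripper's body presses on something with over 40 N, if the wrist force passes 120 N, or if a joint passes its speed limit or range.

## Robot

A 6-joint arm with a two-finger parallel gripper is mounted at the origin on a cart in front of the work surface, level with it; the furniture and walls round the work are solid. World frame = base frame: x ahead of the robot, y to its left, z up, the work surface at z = 0. Lengths are in m, angles in degrees, forces in N, time in s.
With the tool pointing down it reaches from about 0.35 to 0.875 m from the base axis. Payload 4.2 kg.
Tool frame: the origin (TCP) lies between the finger pads; the fingertips stand 14 mm ahead of it and the grasp point (between the pads) lies 5 mm behind it; z points along the fingers, y is the line along which they close (so a half turn about z gives the same grasp; the last joint's range is limited). The gripper opens to 87 mm and grips with 3 to 60 N. Pads are 19 mm wide; open, the fingers measure 117 mm over their backs; the gripper's body (75 mm by 190 mm) begins 51 mm behind the grasp point.
Start: joints at [14.817, 22.042, 0.453, 0, -68.411, -14.817], TCP at [0.625, 0, 0.237] pointing down, gripper open.
Joint ranges: [-179.83, 179.83], [-69.29, 118.12], [-61.27, 80.66], [-181.25, 117.63], [-171.15, -9.14], [-177.46, 177.46]. Speed limits (degrees/s): [159.86, 159.86, 180, 180, 180, 180].

## Interface

Orientations are given as a 3x3 rotation matrix whose columns are the frame's x, y, z axes.
In Python, from station import * gives the robot as it stands. The module is installed in compiled form; this text tells all that it offers.
- The arm moves only by the tool play_rows, never from a script. Its argument "steps" is a list of rows, each an object of numbers: "ax", "ay", "az": the turn, a rotation vector about the tool's x, y, z in degrees; "dx", "dy", "dz": the shift along the tool's x, y, z in mm; "claw": the finger opening in mm, from 0 to 87. A call has 1 to 20 rows; each row shifts and turns the commanded pose from where the row before left it, along the tool's axes as they then stand; what a row does not reach is not made up. A row lasts 1/10 s, in which the tool goes at most 50 mm and 8.59 degrees, less where a joint would pass 70% of its speed; a pose out of reach is approached as far as the arm can. A call with a gripper value outside its range is refused whole. The fingers move at their own pace and stop on an object; the grip force is fixed at half the most. Time passes only in rows, so rows that do not move let the fingers close. It gives the time, the measured TCP pose, the force, the opening and the grip force at its end, in the units of the state.
- sense(): the state, without advancing time (a new reading comes with each control period).
- capture(name): name is "scene" or "side" or "wrist"; returns a dict with "frame" (400x640x3 uint8, blue, green, red), "range_z" (400x640 float32, m along the optical axis (not along the pixel's ray), 0 where there is no reading), "fx", "fy", "cx", "cy" (pixels), "k1" (the pictures are not rectified: a ray, as slopes to the right and down, at radius r is drawn at 1 + k1 r^2 times it, then the intrinsics apply), "xyz" and "rotation" of the camera in the world. Camera axes: x right, y down, z forward; pixel columns grow to the right and rows downward; lengths in m; the calibration is good to about 2 mm. A picture is of the moment at which its call begins.
- finish_job(): hands the job in; it is judged then, once.
The state is a dict: "time_s": time; "joints": joint angles; "joint_velocities": joint speeds; "effort": joint torques, N m; "tcp_pos": TCP position; "ee_rot": TCP orientation; "wrist_force": force on the tool from outside, world axes, zero at the start; "moment": the same for the moment, N m; "gripper_width": opening from 0.0 (shut) to 1.0 (fully open); "gripper_force": force on a finger pad.
Only numpy, scipy, OpenCV 4.12 (cv2) and the standard library are available. Lean on these libraries where they do the work, as an engineer would, in place of code of your own. Each camera call takes 0.05 s, during which the arm holds its last target. There are 200 camera calls.

## Working session

There is one attempt and no reset: what is moved stays moved. The work goes in short steps, Python scripts to look and compute and a tool call to move; the robot and the scene stay as the last step left them, time stands still between calls to the robot, and variables do not carry over. Pictures are saved under pics/ and viewed, at most 10 in all, crops included, and the job is handed in when it is done.

Besides the shell and the picture viewer there is one more tool, called after "Call:" as name(argument=value, ...) on one line, values as JSON. play_rows: Moves the arm, as the interface text tells. Its arguments: {"type":"object","properties":{"steps":{"type":"array"}},"required":["steps"]}

```bash
mkdir -p pics; cat > h.py <<'E'
from station import *
import numpy as np, cv2
def cloud(c):
    v,u=np.mgrid[0:400,0:640].astype(float)
    xd=(u-c["cx"])/c["fx"]; yd=(v-c["cy"])/c["fy"]
    x,y=xd.copy(),yd.copy()
    for _ in range(10):
        f=1+c["k1"]*(x*x+y*y); x=xd/f; y=yd/f
    z=c["range_z"]; P=np.stack([x*z,y*z,z],-1)
    W=P@np.array(c["rotation"]).T+np.array(c["xyz"]); W[z==0]=np.nan
    return W
E
python3 - <<'E'
from h import *
for n in ["scene","side","wrist"]:
    c=capture(n); cv2.imwrite(f"pics/{n}0.png",c["frame"]); np.save(n+"0.npy",cloud(c)); print(n,c["xyz"],np.round(c["rotation"],2).tolist())
s=sense(); print(s)
E
```

```text
scene [ 0.05909092 -0.60240325  0.82865052] [[0.7, -0.53, 0.48], [-0.72, -0.5, 0.48], [-0.01, -0.68, -0.73]]
side [ 0.08193323 -0.85898404  0.93258195] [[0.86, -0.34, 0.38], [-0.51, -0.6, 0.62], [0.02, -0.73, -0.69]]
wrist [ 0.62458968 -0.06619994  0.38422287] [[-1.0, 0.0, -0.0], [-0.0, 0.97, 0.24], [0.0, 0.24, -0.97]]
{'time_s': 0.15, 'joints': array([ 1.48158800e+01,  2.20784728e+01,  3.98958789e-01, -1.93331073e-02,
       -6.84117441e+01, -1.48190254e+01]), 'joint_velocities': array([ 0.10526556, -0.0886442 ,  0.17923677,  0.1037508 ,  0.01947098,
        0.05689052]), 'effort': array([ 3.86667998e-04, -3.91052306e+01,  1.87588084e+01,  4.22235444e+00,
        1.23758311e-02, -1.38926293e-04]), 'tcp_pos': array([6.24574968e-01, 4.29731542e-06, 2.35745071e-01]), 'ee_rot': array([[-1.79212477e-04, -9.99998672e-01, -1.62001085e-03],
       [-9.99999979e-01,  1.79381126e-04, -1.03958792e-04],
       [ 1.04249253e-04,  1.61999218e-03, -9.99998682e-01]]), 'wrist_force': array([ 0.06161469,  0.28608225, -0.06369603]), 'moment': array([0.00386783, 0.04417112, 0.00920099]), 'gripper_force': 0.0, 'gripper_width': 1.0017542823405219}
```

View pics/scene0.png

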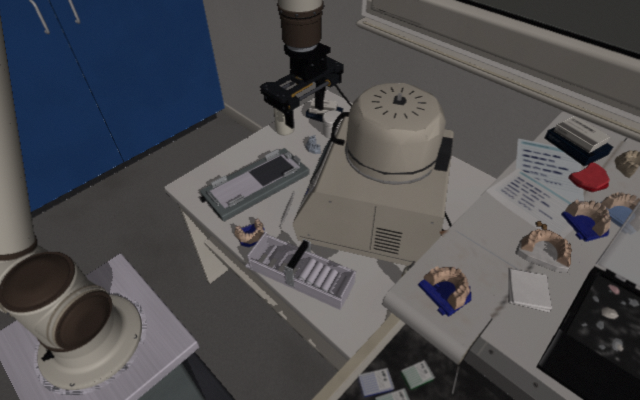

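View pics/wrist0.png

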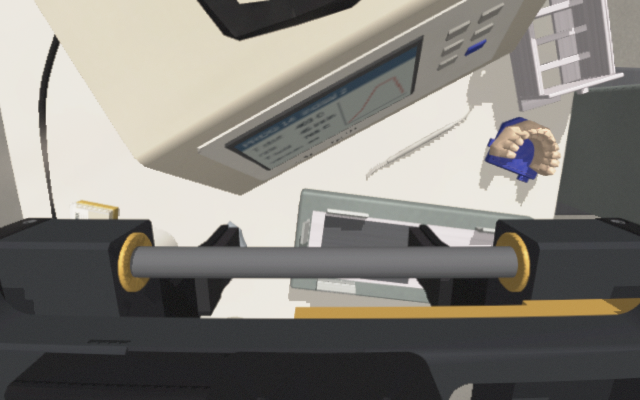

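The scene view shows the tray at about (250-355, 240-305) with its handle at (298,255). The warmer is at (200-308, 150-215), with a dark pad at its far end. I'll zoom in on both.

```bash
python3 - <<'E'
import cv2,numpy as np
a=cv2.imread("pics/scene0.png")
x=cv2.resize(a[225:315,235:365],None,fx=5,fy=5,interpolation=cv2.INTER_CUBIC)[:,:400*2]
y=cv2.resize(a[140:225,190:320],None,fx=5,fy=5,interpolation=cv2.INTER_CUBIC)
o=np.vstack([x,y]); o=cv2.resize(o,None,fx=.68,fy=.68); cv2.imwrite("pics/z0.png",o); print(o.shape)
W=np.load("scene0.npy")
# warmer & tray pixel clouds
import itertools
for (u0,u1,v0,v1,zl,zh,n) in [(240,362,225,312,.012,.1,"tray"),(190,315,140,225,.012,.07,"warm")]:
    P=W[v0:v1,u0:u1].reshape(-1,3); P=P[np.isfinite(P[:,0])&(P[:,2]>zl)&(P[:,2]<zh)]
    r=cv2.minAreaRect(P[:,:2].astype(np.float32)*1000); print(n,len(P),r, np.percentile(P[:,2],[5,50,95]))
E
```

```text
(595, 442, 3)
tray 5183 ((407.035400390625, -168.3284912109375), (147.3675079345703, 298.7127380371094), 25.45302963256836) [0.016246   0.03338121 0.08419652]
warm 3656 ((525.8194580078125, 94.41026306152344), (372.1509094238281, 275.82525634765625), 37.05241012573242) [0.0172976  0.02413751 0.03677755]
```

View pics/z0.png

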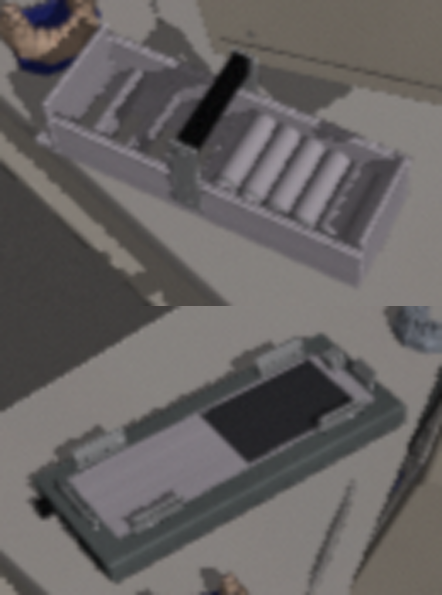

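In the crop, the pockets with ribs are at the tray's left, near the blue model, and the cartridges are at its lower right, in the channel. The warmer's controls are at its lower left and its dark heated end at the upper right.

```bash
cat >> h.py <<'E'
def fit(P,mid,ang,hx,hy,zl,zh):
    """fit pose of rectangle 2hx x 2hy to outer points in z-range by robust distance to boundary"""
    from scipy.optimize import least_squares
    Q=P[(P[:,2]>zl)&(P[:,2]<zh)][:,:2]
    def res(p,ret=False):
        c,s=np.cos(p[2]),np.sin(p[2]); d=Q-p[:2]
        x=d@[c,s]; y=d@[-s,c]
        ex=np.abs(x)-hx; ey=np.abs(y)-hy
        return np.where((ex>0)&(ey>0),np.hypot(ex,ey),np.where(np.maximum(ex,ey)>0,np.maximum(ex,ey),-np.minimum(-ex,-ey)))
    r=least_squares(res,[*mid,ang],loss='soft_l1',f_scale=.002)
    return r.x,np.median(np.abs(res(r.x))),len(Q)
E
python3 - <<'E'
from h import *
def box(W,c,r):
    P=W.reshape(-1,3); return P[np.isfinite(P[:,0])&(np.hypot(P[:,0]-c[0],P[:,1]-c[1])<r)]
A=np.load("scene0.npy"); B=np.load("side0.npy"); Cw=np.load("wrist0.npy")
for n,W in [("scene",A),("side",B)]:
    P=box(W,(.4,-.165),.17); H=P[(P[:,2]>.078)&(P[:,2]<.1)]
    m=np.median(H,0); u,s,vt=np.linalg.svd(H[:,:2]-H[:,:2].mean(0)); print(n,len(H),m,H[:,:2].mean(0),np.degrees(np.arctan2(vt[0][1],vt[0][0])), [np.ptp((H[:,:2]-m[:2])@v) for v in vt])
img=np.zeros((600,760,3),np.uint8)  # top view: 1mm/px; rows x from .75 down to .25 ; cols y .35.. -.35
for k,W in enumerate([A,B,Cw]):
    P=W.reshape(-1,3);P=P[np.isfinite(P[:,0])&(P[:,2]>-.02)&(P[:,2]<.11)]
    r=((.8-P[:,0])*1000).astype(int); c=((.38-P[:,1])*1000).astype(int)
    ok=(r>=0)&(r<600)&(c>=0)&(c<760)
    img[r[ok],c[ok],k]=np.clip(P[ok,2]*2200+20,0,255)
cv2.imwrite("pics/top0.png",img)
E
```

```text
scene 676 [ 0.48116403 -0.19925582  0.08535022] [ 0.46711956 -0.19591766] 163.11704973565622 [np.float64(0.18564907669582215), np.float64(0.1805169765414832)]
side 577 [ 0.47698808 -0.19985737  0.08691238] [ 0.4634155  -0.19971659] -15.811223020481096 [np.float64(0.1850622047834335), np.float64(0.12095695652192123)]
```

View pics/top0.png

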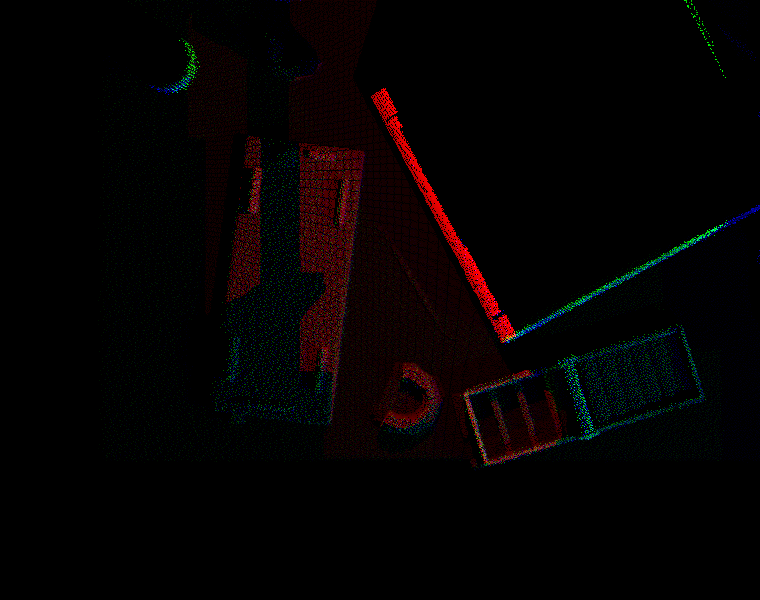

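The top view (1 mm per px) puts the tray's centre at about (580,398), with its pocket end to the left. The warmer's centre is at about (290,280), with its heated end at the top. The furnace corner is at (508,340). Next I'll fit both poses.

```bash
python3 - <<'E'
from h import *
def pts(W,c,ang,hx,hy):
    P=W.reshape(-1,3);P=P[np.isfinite(P[:,0])]; d=P[:,:2]-c; a=np.radians(ang)
    return P[(abs(d@[np.cos(a),np.sin(a)])<hx)&(abs(d@[-np.sin(a),np.cos(a)])<hy)]
def edges(P,c,ang,zl,zh,label):
    pass
N={k:np.load(k+"0.npy") for k in("scene","side","wrist")}
for n,W in N.items():
    c=(.402,-.2)
    P=pts(W,c,107,.15,.055)
    if n!="wrist":
        H=P[(P[:,2]>.0815)&(P[:,2]<.095)]; H=H[np.hypot(*(H[:,:2]-c).T)<.07]
        r=cv2.minAreaRect((H[:,:2]*1000).astype(np.float32)); print(n,"handle",len(H),H.mean(0),r)
    for zl,zh in((.04,.047),(.04,.06)):
        Q=P[(P[:,2]>zl)&(P[:,2]<zh)]; 
        if len(Q)<30: continue
        r=cv2.minAreaRect((Q[:,:2]*1000).astype(np.float32)); print(n,"walls",zl,len(Q),r)
    P=pts(W,(.52,.09),-5,.17,.075)
    for zl,zh in((.018,.03),(.031,.048)):
        Q=P[(P[:,2]>zl)&(P[:,2]<zh)]
        if len(Q)<30: continue
        r=cv2.minAreaRect((Q[:,:2]*1000).astype(np.float32)); print(n,"warm",zl,len(Q),r)
E
```

```text
scene handle 182 [ 0.39980466 -0.19925789  0.08403444] ((400.97723388671875, -197.31007385253906), (83.00151062011719, 17.13295555114746), 18.753652572631836)
scene walls 0.04 555 ((403.21319580078125, -204.28106689453125), (82.93490600585938, 229.87884521484375), 16.783288955688477)
scene walls 0.04 734 ((403.0965881347656, -203.89450073242188), (82.93490600585938, 230.68638610839844), 16.783288955688477)
scene warm 0.018 3051 ((515.0156860351562, 91.65343475341797), (123.61274719238281, 286.98773193359375), 82.82099151611328)
scene warm 0.031 313 ((519.7343139648438, 91.0362777709961), (98.52305603027344, 264.0947265625), 82.23514556884766)
side handle 170 [ 0.4016654  -0.19866079  0.0860318 ] ((402.509033203125, -198.19049072265625), (81.90425872802734, 16.848129272460938), 16.551006317138672)
side walls 0.04 493 ((404.1861877441406, -204.30438232421875), (83.8910140991211, 229.5843048095703), 17.538684844970703)
side walls 0.04 749 ((403.73944091796875, -202.890869140625), (83.8910140991211, 232.58494567871094), 17.538684844970703)
side warm 0.018 2390 ((514.7114868164062, 92.00816345214844), (125.81615447998047, 287.142822265625), 82.78245544433594)
side warm 0.031 419 ((518.3759765625, 89.85363006591797), (108.82242584228516, 268.59796142578125), 82.31233215332031)
wrist walls 0.04 1256 ((382.8460998535156, -130.05728149414062), (84.27104949951172, 72.82488250732422), 19.63105583190918)
wrist walls 0.04 1685 ((382.53753662109375, -129.9348602294922), (82.6194839477539, 76.42644500732422), 16.973583221435547)
wrist warm 0.018 9681 ((522.6580810546875, 91.32377624511719), (119.75420379638672, 271.15838623046875), 82.92491149902344)
wrist warm 0.031 900 ((544.7863159179688, 88.43490600585938), (96.63479614257812, 212.27200317382812), 83.32770538330078)
```

Call:
play_rows(steps=[{"dx": -40, "dz": -20}, {"dx": -40, "dz": -20}, {"dx": -20, "dz": -20}, {}, {}, {}])

```text
invalid input at $.steps[0]: expected keys ax, ay, az, dx, dy, dz, claw
```

```bash
python3 - <<'E'
from h import *
s=sense(); print(s["time_s"],s["tcp_pos"],s["joints"])
c=capture("wrist"); W=cloud(c); np.save("wrist1.npy",W); cv2.imwrite("pics/wrist1.png",c["frame"])
P=W.reshape(-1,3);P=P[np.isfinite(P[:,0])]; a=np.radians(-7); d=P[:,:2]-(.521,.091); x=d@[np.cos(a),np.sin(a)]; y=d@[-np.sin(a),np.cos(a)]
m=(abs(x)<.16)&(abs(y)<.075); P=P[m]
for zl,zh in((.02,.03),(.0,.03),(.03,.048)):
    Q=P[(P[:,2]>zl)&(P[:,2]<zh)]; print(zl,len(Q),cv2.minAreaRect((Q[:,:2]*1000).astype(np.float32)))
x=x[m];y=y[m];h=P[:,2]
im=np.zeros((150*3//2,320*2,1),np.uint8)[:, :640,0]
r=((.075-y)*1500).astype(int); cc=((x+.16)*2000).astype(int); im[np.clip(r,0,224),np.clip(cc,0,639)]=np.clip(h*4500+20,0,255)
cv2.imwrite("pics/w1top.png",np.vstack([cv2.resize(im,(640,225)),cv2.resize(cv2.cvtColor(c["frame"],cv2.COLOR_BGR2GRAY),(560,350)).copy() if 0 else cv2.copyMakeBorder(cv2.resize(cv2.cvtColor(c["frame"],cv2.COLOR_BGR2GRAY),(560,350)),0,0,0,80,cv2.BORDER_CONSTANT)]))
E
```

```text
0.15 [6.24574968e-01 4.29731542e-06 2.35745071e-01] [ 1.48158800e+01  2.20784728e+01  3.98958789e-01 -1.93331073e-02
 -6.84117441e+01 -1.48190254e+01]
0.02 9589 ((524.3250732421875, 90.84762573242188), (119.97098541259766, 267.3017578125), 82.6830825805664)
0.0 13977 ((521.0448608398438, 90.98844146728516), (149.9507598876953, 319.90167236328125), 83.00627136230469)
0.03 924 ((545.1256103515625, 88.85142517089844), (96.41986846923828, 211.64097595214844), 83.00180053710938)
```

View pics/w1top.png

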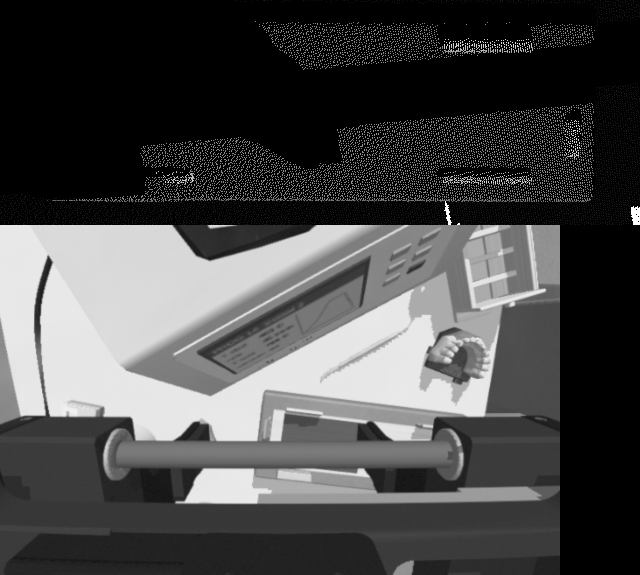

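The move was refused because every row needs all its keys, so that picture is from the start pose again, with the gripper hiding half the warmer. I'll repeat it with full rows.

Call:
play_rows(steps=[{"ax": 0, "ay": 0, "az": 0, "dx": -40, "dy": 0, "dz": -20, "claw": 87}, {"ax": 0, "ay": 0, "az": 0, "dx": -40, "dy": 0, "dz": -20, "claw": 87}, {"ax": 0, "ay": 0, "az": 0, "dx": -20, "dy": 0, "dz": -20, "claw": 87}, {"ax": 0, "ay": 0, "az": 0, "dx": 0, "dy": 0, "dz": 0, "claw": 87}, {"ax": 0, "ay": 0, "az": 0, "dx": 0, "dy": 0, "dz": 0, "claw": 87}, {"ax": 0, "ay": 0, "az": 0, "dx": 0, "dy": 0, "dz": 0, "claw": 87}])

```text
time_s: 0.8
tcp_pos: [0.6243, 0.0992, 0.2952]
ee_rot: [[-0.001, -1.0, -0.003], [-1.0, 0.001, -0.001], [0.001, 0.003, -1.0]]
wrist_force: [0.4, -0.0, -0.2]
gripper_width: 1.001
gripper_force: 0.0
```

```bash
cat > w.py <<'E'
from h import *
s=sense(); print(s["time_s"],s["tcp_pos"],s["joints"])
c=capture("wrist"); W=cloud(c); np.save("wrist1.npy",W)
P=W.reshape(-1,3);P=P[np.isfinite(P[:,0])]; a=np.radians(-7); d=P[:,:2]-(.521,.091); x=d@[np.cos(a),np.sin(a)]; y=d@[-np.sin(a),np.cos(a)]
m=(abs(x)<.16)&(abs(y)<.075); P=P[m]
for zl,zh in((.02,.03),(.015,.03),(.03,.048)):
    Q=P[(P[:,2]>zl)&(P[:,2]<zh)]; print(zl,len(Q),cv2.minAreaRect((Q[:,:2]*1000).astype(np.float32)))
x=x[m];y=y[m];h=P[:,2]
g=(h>.038)
# guide points in approx frame: long-side guides
for nm,k in dict(yp_xp=(y>.03)&(x>.05)&(x<.115),yp_xm=(y>.03)&(x<-.05)&(x>-.115),ym_xp=(y<-.03)&(x>.05)&(x<.115),ym_xm=(y<-.03)&(x<-.05)&(x>-.115),xp=(x>.11),xm=(x<-.115)).items():
    q=g&k
    if q.sum()>3: print(nm,q.sum(),"x",np.round(np.percentile(x[q],[3,50,97])*1000,1),"y",np.round(np.percentile(y[q],[3,50,97])*1000,1),"z",h[q].max())
print("top z",np.median(h[(abs(x)<.05)&(abs(y)<.03)]), "bench z",np.median(h[(abs(y)>.068)]))
cv2.imwrite("pics/wrist1.png",c["frame"])
E
python3 w.py
```

```text
0.8 [0.62431954 0.09922228 0.29516817] [ 2.36593972e+01  2.10314886e+01  7.29480019e+00 -2.89564506e-02
 -7.64174009e+01 -2.37014971e+01]
0.02 18679 ((515.251708984375, 93.01226806640625), (121.1524887084961, 286.005615234375), 82.88961791992188)
0.015 18688 ((515.251708984375, 93.01226806640625), (121.1524887084961, 286.005615234375), 82.88961791992188)
0.03 1833 ((519.8772583007812, 92.3966064453125), (97.68831634521484, 262.9585266113281), 82.86465454101562)
yp_xp 384 x [ 50.9  66.5 103.9] y [30.4 43.5 48.8] z 0.3642225349291341
yp_xm 194 x [-105.6  -84.   -64. ] y [43.9 46.6 49.9] z 0.04547298650257392
ym_xp 203 x [ 63.4  83.9 104.3] y [-47.4 -44.5 -41.6] z 0.04629359150086659
ym_xm 200 x [-106.4  -85.5  -65.1] y [-47.2 -44.1 -40.8] z 0.04653662685786192
xp 34130 x [111.9 141.2 158.6] y [-10.9  -1.4  24.4] z 0.402853606358612
xm 257 x [-131.9 -128.2 -125.4] y [-19.5   1.   22.7] z 0.046305651519074176
top z 0.37506361036542285 bench z 0.0004417880465484858
```

The tilt and grasp poses are now fixed. The seat is at (0.5205, 0.0923) with yaw -7.1°. The tray is at (0.402, -0.1985) with yaw 107°. I'll move above the handle.

Call:
play_rows(steps=[{"ax": 0, "ay": 0, "az": 0, "dx": 0, "dy": 44.4, "dz": 0, "claw": 87}, {"ax": 0, "ay": 0, "az": 0, "dx": 0, "dy": 44.4, "dz": 0, "claw": 87}, {"ax": 0, "ay": 0, "az": 0, "dx": 0, "dy": 44.4, "dz": 0, "claw": 87}, {"ax": 0, "ay": 0, "az": 0, "dx": 0, "dy": 44.4, "dz": 0, "claw": 87}, {"ax": 0, "ay": 0, "az": 0, "dx": 0, "dy": 44.4, "dz": 0, "claw": 87}, {"ax": 0, "ay": 0, "az": 0, "dx": 37.2, "dy": 0, "dz": 0, "claw": 87}, {"ax": 0, "ay": 0, "az": 0, "dx": 37.2, "dy": 0, "dz": 0, "claw": 87}, {"ax": 0, "ay": 0, "az": 0, "dx": 37.2, "dy": 0, "dz": 0, "claw": 87}, {"ax": 0, "ay": 0, "az": 0, "dx": 37.2, "dy": 0, "dz": 0, "claw": 87}, {"ax": 0, "ay": 0, "az": 0, "dx": 37.2, "dy": 0, "dz": 0, "claw": 87}, {"ax": 0, "ay": 0, "az": 0, "dx": 37.2, "dy": 0, "dz": 0, "claw": 87}, {"ax": 0, "ay": 0, "az": 0, "dx": 37.2, "dy": 0, "dz": 0, "claw": 87}, {"ax": 0, "ay": 0, "az": 0, "dx": 37.2, "dy": 0, "dz": 0, "claw": 87}, {"ax": 0, "ay": 0, "az": -8.2, "dx": 0, "dy": 0, "dz": 0, "claw": 87}, {"ax": 0, "ay": 0, "az": -8.2, "dx": 0, "dy": 0, "dz": 0, "claw": 87}, {"ax": 0, "ay": 0, "az": -8.2, "dx": 0, "dy": 0, "dz": 0, "claw": 87}, {"ax": 0, "ay": 0, "az": -8.2, "dx": 0, "dy": 0, "dz": 0, "claw": 87}, {"ax": 0, "ay": 0, "az": -8.2, "dx": 0, "dy": 0, "dz": 0, "claw": 87}, {"ax": 0, "ay": 0, "az": -8.2, "dx": 0, "dy": 0, "dz": 0, "claw": 87}, {"ax": 0, "ay": 0, "az": -8.2, "dx": 0, "dy": 0, "dz": 0, "claw": 87}])

```text
time_s: 2.85
tcp_pos: [0.402, -0.1982, 0.2958]
ee_rot: [[0.845, -0.535, -0.002], [-0.535, -0.845, 0.0], [-0.002, 0.001, -1.0]]
wrist_force: [-0.2, 0.4, 0.2]
gripper_width: 0.998
gripper_force: 0.0
```

Call:
play_rows(steps=[{"ax": 0, "ay": 0, "az": -8.2, "dx": 0, "dy": 0, "dz": 0, "claw": 87}, {"ax": 0, "ay": 0, "az": -8.2, "dx": 0, "dy": 0, "dz": 0, "claw": 87}, {"ax": 0, "ay": 0, "az": -8.2, "dx": 0, "dy": 0, "dz": 0, "claw": 87}, {"ax": 0, "ay": 0, "az": -8.2, "dx": 0, "dy": 0, "dz": 0, "claw": 87}, {"ax": 0, "ay": 0, "az": -8.2, "dx": 0, "dy": 0, "dz": 0, "claw": 87}, {"ax": 0, "ay": 0, "az": -8.2, "dx": 0, "dy": 0, "dz": 0, "claw": 87}, {"ax": 0, "ay": 0, "az": -0.4, "dx": 0, "dy": 0, "dz": 0, "claw": 87}, {"ax": 0, "ay": 0, "az": 0, "dx": 0, "dy": 0, "dz": 0, "claw": 87}, {"ax": 0, "ay": 0, "az": 0, "dx": 0, "dy": 0, "dz": 0, "claw": 87}])

```text
time_s: 3.75
tcp_pos: [0.4027, -0.1978, 0.2963]
ee_rot: [[0.957, 0.29, -0.001], [0.29, -0.957, 0.0], [-0.0, -0.0, -1.0]]
wrist_force: [-0.7, 1.2, 0.0]
gripper_width: 1.0
gripper_force: 0.0
```

```bash
cat > t.py <<'E'
from h import *
s=sense(); R=np.array(s["ee_rot"]); p=np.array(s["tcp_pos"]); print(s["time_s"],p,np.round(s["joints"],1),"yaw y",np.degrees(np.arctan2(R[1,1],R[0,1])))
print("to tray (tool mm):",1000*R.T@(np.array([.402,-.1985,.073])-p))
c=capture("wrist"); W=cloud(c); cv2.imwrite("pics/wrist2.png",c["frame"])
P=W.reshape(-1,3);P=P[np.isfinite(P[:,0])]; a=np.radians(107); d=P[:,:2]-(.402,-.1985); x=d@[np.cos(a),np.sin(a)]; y=d@[-np.sin(a),np.cos(a)]
m=(abs(x)<.15)&(abs(y)<.06)&(P[:,2]<.1); 
for n,zl,zh in(("walls",.04,.06),("handle",.078,.095)):
    Q=P[m&(P[:,2]>zl)&(P[:,2]<zh)]; 
    if len(Q)>10: print(n,len(Q),Q[:,2].max(),cv2.minAreaRect((Q[:,:2]*1000).astype(np.float32)))
E
python3 t.py
```

```text
3.75 [ 0.40265121 -0.19783015  0.29630783] [ -5.3   2.  -16.8  -0.  -71.2 112.1] yaw y -73.15362896395085
to tray (tool mm): [ -0.71250504   0.5013178  223.30808591]
walls 2634 0.05953037215346202 ((405.3486633300781, -203.40045166015625), (81.73756408691406, 230.64697265625), 16.75153160095215)
handle 855 0.08891551246785556 ((402.527587890625, -197.56939697265625), (86.47157287597656, 19.31185531616211), 17.143762588500977)
```

Call:
play_rows(steps=[{"ax": 0, "ay": 0, "az": 0, "dx": 0, "dy": 0, "dz": 40, "claw": 87}, {"ax": 0, "ay": 0, "az": 0, "dx": 0, "dy": 0, "dz": 40, "claw": 87}, {"ax": 0, "ay": 0, "az": 0, "dx": 0, "dy": 0, "dz": 40, "claw": 80}, {"ax": 0, "ay": 0, "az": 0, "dx": 0, "dy": 0, "dz": 40, "claw": 70}, {"ax": 0, "ay": 0, "az": 0, "dx": 0, "dy": 0, "dz": 30, "claw": 60}, {"ax": 0, "ay": 0, "az": 0, "dx": 0, "dy": 0, "dz": 20, "claw": 50}, {"ax": 0, "ay": 0, "az": 0, "dx": 0, "dy": 0, "dz": 12, "claw": 50}, {"ax": 0, "ay": 0, "az": 0, "dx": 0, "dy": 0, "dz": 0, "claw": 40}, {"ax": 0, "ay": 0, "az": 0, "dx": 0, "dy": 0, "dz": 0, "claw": 30}, {"ax": 0, "ay": 0, "az": 0, "dx": 0, "dy": 0, "dz": 0, "claw": 20}, {"ax": 0, "ay": 0, "az": 0, "dx": 0, "dy": 0, "dz": 0, "claw": 10}, {"ax": 0, "ay": 0, "az": 0, "dx": 0, "dy": 0, "dz": 0, "claw": 0}, {"ax": 0, "ay": 0, "az": 0, "dx": 0, "dy": 0, "dz": 0, "claw": 0}, {"ax": 0, "ay": 0, "az": 0, "dx": 0, "dy": 0, "dz": 0, "claw": 0}, {"ax": 0, "ay": 0, "az": 0, "dx": 0, "dy": 0, "dz": 0, "claw": 0}, {"ax": 0, "ay": 0, "az": 0, "dx": 0, "dy": 0, "dz": 0, "claw": 0}])

```text
time_s: 5.4
tcp_pos: [0.4032, -0.1975, 0.075]
ee_rot: [[0.956, 0.293, 0.0], [0.293, -0.956, -0.0], [0.0, 0.0, -1.0]]
wrist_force: [-0.9, 2.3, 5.8]
gripper_width: 0.135
gripper_force: 30.0
```

Call:
play_rows(steps=[{"ax": 0, "ay": 0, "az": 0, "dx": 0, "dy": 0, "dz": -4, "claw": 0}, {"ax": 0, "ay": 0, "az": 0, "dx": 0, "dy": 0, "dz": -8, "claw": 0}, {"ax": 0, "ay": 0, "az": 0, "dx": 0, "dy": 0, "dz": -12, "claw": 0}, {"ax": 0, "ay": 0, "az": 0, "dx": 0, "dy": 0, "dz": -15, "claw": 0}, {"ax": 0, "ay": 0, "az": 0, "dx": 0, "dy": 0, "dz": -15, "claw": 0}, {"ax": 0, "ay": 0, "az": 0, "dx": 0, "dy": 0, "dz": -15, "claw": 0}, {"ax": 0, "ay": 0, "az": 0, "dx": 0, "dy": 0, "dz": -15, "claw": 0}, {"ax": 0, "ay": 0, "az": 0, "dx": 0, "dy": 0, "dz": -15, "claw": 0}, {"ax": 0, "ay": 0, "az": 0, "dx": 0, "dy": 0, "dz": -15, "claw": 0}, {"ax": 0, "ay": 0, "az": 0, "dx": 0, "dy": 0, "dz": -15, "claw": 0}, {"ax": 0, "ay": 0, "az": 0, "dx": 0, "dy": 0, "dz": -15, "claw": 0}, {"ax": 0, "ay": 0, "az": 0, "dx": 0, "dy": 0, "dz": -15, "claw": 0}, {"ax": 0, "ay": 0, "az": 0, "dx": 0, "dy": 0, "dz": -15, "claw": 0}, {"ax": 0, "ay": 0, "az": 0, "dx": 0, "dy": 0, "dz": -15, "claw": 0}, {"ax": 0, "ay": 0, "az": 0, "dx": 0, "dy": 0, "dz": -15, "claw": 0}, {"ax": 0, "ay": 0, "az": 0, "dx": 0, "dy": 0, "dz": -12, "claw": 0}, {"ax": 0, "ay": 0, "az": 0, "dx": 0, "dy": 0, "dz": -6, "claw": 0}, {"ax": 0, "ay": 0, "az": 0, "dx": 0, "dy": 0, "dz": -3, "claw": 0}, {"ax": 0, "ay": 0, "az": 0, "dx": 0, "dy": 0, "dz": 0, "claw": 0}])

```text
time_s: 7.3
tcp_pos: [0.4027, -0.1974, 0.2993]
ee_rot: [[0.956, 0.292, -0.001], [0.292, -0.956, 0.0], [-0.0, -0.001, -1.0]]
wrist_force: [0.1, 0.4, -5.5]
gripper_width: 0.137
gripper_force: 30.0
```

```bash
python3 - <<'E'
from h import *
o=[]
for n in("scene","wrist"):
    c=capture(n); o.append(c["frame"]); np.save(n+"3.npy",cloud(c))
a=cv2.resize(o[0][60:300,180:440],None,fx=1.6,fy=1.6); b=cv2.resize(o[1],(374,234)); b=cv2.copyMakeBorder(b,0,a.shape[0]-234,0,0,cv2.BORDER_CONSTANT)
cv2.imwrite("pics/l3.png",np.hstack([a,b]))
s=sense(); print(s["tcp_pos"],s["wrist_force"],s["moment"],s["joints"])
E
```

```text
[ 0.40252845 -0.19739432  0.29875125] [-0.75782784  0.65188323 -6.8367075 ] [-0.04672848  0.0969752   0.0742969 ] [-5.26005531e+00  1.97336699e+00 -1.65319343e+01 -2.87550318e-02
 -7.15902329e+01  1.12259916e+02]
```

View pics/l3.png

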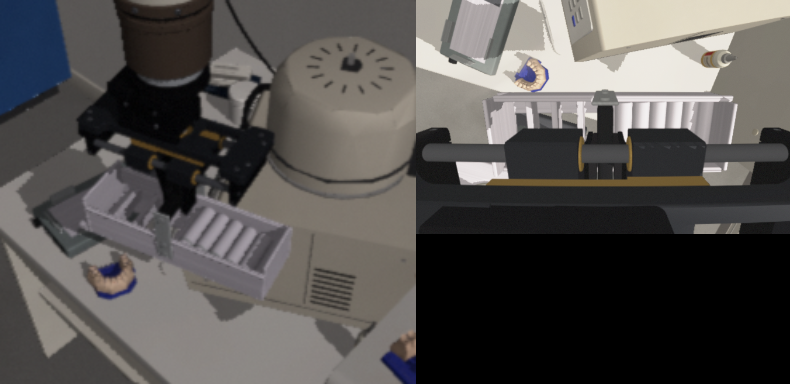

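The tray hangs level in the grip, with its pocket end toward the left (110,190). I'll carry it over the open bench, then turn it to the seat's heading.

Call:
play_rows(steps=[{"ax": 0, "ay": 0, "az": 0, "dx": 2.2, "dy": -4.3, "dz": 0, "claw": 0}, {"ax": 0, "ay": 0, "az": 0, "dx": 4.3, "dy": -8.6, "dz": 0, "claw": 0}, {"ax": 0, "ay": 0, "az": 0, "dx": 6.5, "dy": -12.9, "dz": 0, "claw": 0}, {"ax": 0, "ay": 0, "az": 0, "dx": 7.2, "dy": -14.3, "dz": 0, "claw": 0}, {"ax": 0, "ay": 0, "az": 0, "dx": 7.2, "dy": -14.3, "dz": 0, "claw": 0}, {"ax": 0, "ay": 0, "az": 0, "dx": 7.2, "dy": -14.3, "dz": 0, "claw": 0}, {"ax": 0, "ay": 0, "az": 0, "dx": 7.2, "dy": -14.3, "dz": 0, "claw": 0}, {"ax": 0, "ay": 0, "az": 0, "dx": 7.2, "dy": -14.3, "dz": 0, "claw": 0}, {"ax": 0, "ay": 0, "az": 0, "dx": 7.2, "dy": -14.3, "dz": 0, "claw": 0}, {"ax": 0, "ay": 0, "az": 0, "dx": 7.2, "dy": -14.3, "dz": 0, "claw": 0}, {"ax": 0, "ay": 0, "az": 0, "dx": 7.2, "dy": -14.3, "dz": 0, "claw": 0}, {"ax": 0, "ay": 0, "az": 0, "dx": 7.2, "dy": -14.3, "dz": 0, "claw": 0}, {"ax": 0, "ay": 0, "az": 0, "dx": 7.2, "dy": -14.3, "dz": 0, "claw": 0}, {"ax": 0, "ay": 0, "az": 0, "dx": 7.2, "dy": -14.3, "dz": 0, "claw": 0}, {"ax": 0, "ay": 0, "az": 0, "dx": 7.2, "dy": -14.3, "dz": 0, "claw": 0}, {"ax": 0, "ay": 0, "az": 0, "dx": 7.2, "dy": -14.3, "dz": 0, "claw": 0}, {"ax": 0, "ay": 0, "az": 0, "dx": 7.2, "dy": -14.3, "dz": 0, "claw": 0}, {"ax": 0, "ay": 0, "az": 0, "dx": 6.5, "dy": -12.9, "dz": 0, "claw": 0}, {"ax": 0, "ay": 0, "az": 0, "dx": 4.3, "dy": -8.6, "dz": 0, "claw": 0}, {"ax": 0, "ay": 0, "az": 0, "dx": 2.2, "dy": -4.3, "dz": 0, "claw": 0}])

```text
time_s: 9.4
tcp_pos: [0.4507, 0.0813, 0.2994]
ee_rot: [[0.956, 0.293, -0.0], [0.293, -0.956, -0.0], [-0.0, -0.0, -1.0]]
wrist_force: [0.0, 0.9, -5.3]
gripper_width: 0.135
gripper_force: 30.0
```

Call:
play_rows(steps=[{"ax": 0, "ay": 0, "az": 2, "dx": 0, "dy": 0, "dz": 0, "claw": 0}, {"ax": 0, "ay": 0, "az": 4, "dx": 0, "dy": 0, "dz": 0, "claw": 0}, {"ax": 0, "ay": 0, "az": 6.6, "dx": 0, "dy": 0, "dz": 0, "claw": 0}, {"ax": 0, "ay": 0, "az": 6.6, "dx": 0, "dy": 0, "dz": 0, "claw": 0}, {"ax": 0, "ay": 0, "az": 6.6, "dx": 0, "dy": 0, "dz": 0, "claw": 0}, {"ax": 0, "ay": 0, "az": 6.6, "dx": 0, "dy": 0, "dz": 0, "claw": 0}, {"ax": 0, "ay": 0, "az": 6.6, "dx": 0, "dy": 0, "dz": 0, "claw": 0}, {"ax": 0, "ay": 0, "az": 6.6, "dx": 0, "dy": 0, "dz": 0, "claw": 0}, {"ax": 0, "ay": 0, "az": 6.6, "dx": 0, "dy": 0, "dz": 0, "claw": 0}, {"ax": 0, "ay": 0, "az": 6.6, "dx": 0, "dy": 0, "dz": 0, "claw": 0}, {"ax": 0, "ay": 0, "az": 6.6, "dx": 0, "dy": 0, "dz": 0, "claw": 0}, {"ax": 0, "ay": 0, "az": 6.6, "dx": 0, "dy": 0, "dz": 0, "claw": 0}, {"ax": 0, "ay": 0, "az": 6.6, "dx": 0, "dy": 0, "dz": 0, "claw": 0}, {"ax": 0, "ay": 0, "az": 6.6, "dx": 0, "dy": 0, "dz": 0, "claw": 0}, {"ax": 0, "ay": 0, "az": 6.6, "dx": 0, "dy": 0, "dz": 0, "claw": 0}, {"ax": 0, "ay": 0, "az": 6.6, "dx": 0, "dy": 0, "dz": 0, "claw": 0}, {"ax": 0, "ay": 0, "az": 6.6, "dx": 0, "dy": 0, "dz": 0, "claw": 0}, {"ax": 0, "ay": 0, "az": 5, "dx": 0, "dy": 0, "dz": 0, "claw": 0}, {"ax": 0, "ay": 0, "az": 3, "dx": 0, "dy": 0, "dz": 0, "claw": 0}, {"ax": 0, "ay": 0, "az": 1, "dx": 0, "dy": 0, "dz": 0, "claw": 0}])

```text
time_s: 11.4
tcp_pos: [0.4506, 0.08, 0.2996]
ee_rot: [[-0.123, -0.992, 0.0], [-0.992, 0.123, -0.0], [0.0, -0.0, -1.0]]
wrist_force: [-0.5, 0.2, -5.8]
gripper_width: 0.135
gripper_force: 30.0
```

```bash
python3 - <<'E'
from h import *
s=sense(); R=np.array(s["ee_rot"]); print(s["time_s"],s["tcp_pos"],np.round(s["joints"],1),"yaw y",np.degrees(np.arctan2(R[1,1],R[0,1])),np.round(R,3).tolist(),s["wrist_force"])
E
```

```text
11.4 [0.45061285 0.08004638 0.29959164] [ 30.5   2.9 -15.5   0.  -71.7 -37.6] yaw y 172.9322633670427 [[-0.123, -0.992, 0.0], [-0.992, 0.123, -0.0], [0.0, -0.0, -1.0]] [-0.53218547  0.24579888 -5.75913104]
```

Call:
play_rows(steps=[{"ax": -0.5, "ay": 0, "az": 0, "dx": 0, "dy": 0, "dz": 0, "claw": 0}, {"ax": -1, "ay": 0, "az": 0, "dx": 0, "dy": 0, "dz": 0, "claw": 0}, {"ax": -1.5, "ay": 0, "az": 0, "dx": 0, "dy": 0, "dz": 0, "claw": 0}, {"ax": -2.1, "ay": 0, "az": 0, "dx": 0, "dy": 0, "dz": 0, "claw": 0}, {"ax": -2.1, "ay": 0, "az": 0, "dx": 0, "dy": 0, "dz": 0, "claw": 0}, {"ax": -2.1, "ay": 0, "az": 0, "dx": 0, "dy": 0, "dz": 0, "claw": 0}, {"ax": -2.1, "ay": 0, "az": 0, "dx": 0, "dy": 0, "dz": 0, "claw": 0}, {"ax": -2.1, "ay": 0, "az": 0, "dx": 0, "dy": 0, "dz": 0, "claw": 0}, {"ax": -2.1, "ay": 0, "az": 0, "dx": 0, "dy": 0, "dz": 0, "claw": 0}, {"ax": -2.1, "ay": 0, "az": 0, "dx": 0, "dy": 0, "dz": 0, "claw": 0}, {"ax": -2.1, "ay": 0, "az": 0, "dx": 0, "dy": 0, "dz": 0, "claw": 0}, {"ax": -2.1, "ay": 0, "az": 0, "dx": 0, "dy": 0, "dz": 0, "claw": 0}, {"ax": -2.1, "ay": 0, "az": 0, "dx": 0, "dy": 0, "dz": 0, "claw": 0}, {"ax": -2.1, "ay": 0, "az": 0, "dx": 0, "dy": 0, "dz": 0, "claw": 0}, {"ax": -2.1, "ay": 0, "az": 0, "dx": 0, "dy": 0, "dz": 0, "claw": 0}, {"ax": -2.1, "ay": 0, "az": 0, "dx": 0, "dy": 0, "dz": 0, "claw": 0}, {"ax": -1.5, "ay": 0, "az": 0, "dx": 0, "dy": 0, "dz": 0, "claw": 0}, {"ax": -1, "ay": 0, "az": 0, "dx": 0, "dy": 0, "dz": 0, "claw": 0}, {"ax": 0, "ay": 0, "az": 0, "dx": 0, "dy": 0, "dz": 0, "claw": 0}, {"ax": 0, "ay": 0, "az": 0, "dx": 0, "dy": 0, "dz": 0, "claw": 0}])

```text
time_s: 13.4
tcp_pos: [0.4509, 0.0803, 0.2996]
ee_rot: [[-0.122, -0.835, -0.537], [-0.993, 0.102, 0.066], [-0.0, 0.541, -0.841]]
wrist_force: [0.2, -0.1, -6.2]
gripper_width: 0.131
gripper_force: 30.0
```

Call:
play_rows(steps=[{"ax": 0, "ay": 0, "az": 0, "dx": 0, "dy": 0, "dz": 0, "claw": 0}, {"ax": 0, "ay": 0, "az": 0, "dx": 0, "dy": 0, "dz": 0, "claw": 0}, {"ax": 0, "ay": 0, "az": 0, "dx": 0, "dy": 0, "dz": 0, "claw": 0}, {"ax": 0, "ay": 0, "az": 0, "dx": 0, "dy": 0, "dz": 0, "claw": 0}, {"ax": 0, "ay": 0, "az": 0, "dx": 0, "dy": 0, "dz": 0, "claw": 0}, {"ax": 0, "ay": 0, "az": 0, "dx": 0, "dy": 0, "dz": 0, "claw": 0}, {"ax": 0, "ay": 0, "az": 0, "dx": 0, "dy": 0, "dz": 0, "claw": 0}, {"ax": 0, "ay": 0, "az": 0, "dx": 0, "dy": 0, "dz": 0, "claw": 0}, {"ax": 0, "ay": 0, "az": 0, "dx": 0, "dy": 0, "dz": 0, "claw": 0}, {"ax": 0, "ay": 0, "az": 0, "dx": 0, "dy": 0, "dz": 0, "claw": 0}])

```text
time_s: 14.4
tcp_pos: [0.4506, 0.0803, 0.2995]
ee_rot: [[-0.122, -0.834, -0.538], [-0.993, 0.102, 0.066], [-0.0, 0.542, -0.841]]
wrist_force: [-0.5, 0.1, -5.9]
gripper_width: 0.137
gripper_force: 30.0
```

```bash
python3 - <<'E'
from h import *
o=[]
for n in("scene","side"):
    c=capture(n); o.append(c["frame"])
    W=cloud(c); P=W.reshape(-1,3)
    s=sense(); R=np.array(s["ee_rot"]); p=np.array(s["tcp_pos"])
    L=np.full(W.shape[:2],0,np.uint8)
    # tray frame: x=-tooly, y=-toolx, z=-toolz ; origin = tcp-5mm*z -> +76 below
    T=np.stack([-R[:,1],-R[:,0],-R[:,2]],1); org=p+T[:,2]*(.005-.076-.0)
    q=(W-org)@T; m=(np.abs(q[...,0])<.13)&(np.abs(q[...,1])<.025)&(q[...,2]<.06)&(q[...,2]>-.02)
    for a in range(-120,120,9):
        k=m&(q[...,0]*1000>=a)&(q[...,0]*1000<a+9)
        if k.sum()>3: print(n,a,k.sum(),np.round(np.percentile(q[...,2][k],[10,50,90])*1000,1))
print(s["time_s"],p,np.round(s["joints"],1),np.round(R,3).tolist(),s["wrist_force"],s["moment"])
cv2.imwrite("pics/t4.png",np.hstack([cv2.resize(a[60:280,160:360],None,fx=2,fy=2) for a in o]))
E
```

```text
scene -120 109 [-0.9 26.3 45.4]
scene -30 4 [11.9 13.  13.2]
scene -21 24 [14.1 56.8 59.7]
scene -12 11 [15.  15.8 58.2]
scene -3 5 [15.7 16.4 16.8]
scene 6 7 [13.2 15.9 31.5]
scene 15 4 [14.8 15.3 16. ]
scene 24 4 [15.7 16.3 17.5]
scene 33 4 [14.1 14.7 15.7]
scene 60 19 [14.9 25.3 28.9]
scene 69 72 [23.2 30.6 33.7]
scene 78 12 [13.6 33.  34.2]
scene 87 41 [30.5 32.4 34.3]
scene 96 53 [32.6 38.8 47.8]
scene 105 80 [33.  41.1 49.6]
side -120 28 [ 4.  27.6 48. ]
side -30 4 [14.4 15.1 15.6]
side -21 11 [16.3 57.6 59.5]
side -12 9 [16.5 17.8 58.8]
side 6 8 [15.4 17.5 18.5]
side 15 4 [14.8 16.7 17.4]
side 42 4 [15.6 16.7 18.3]
side 60 28 [17.2 26.6 31. ]
side 69 46 [19.5 32.6 34.8]
side 78 8 [31.7 34.3 35. ]
side 87 37 [31.6 34.6 36.4]
side 96 64 [34.8 41.7 50.4]
side 105 27 [34.6 45.8 51.7]
14.5 [0.4506167  0.08028025 0.29955364] [  20.4   20.     5.4  -14.9 -104.7  -27.4] [[-0.122, -0.834, -0.538], [-0.993, 0.102, 0.066], [0.0, 0.542, -0.841]] [-0.33154403 -0.32384205 -5.08365654] [-0.21440529 -2.11959969  0.01669892]
```

View pics/t4.png

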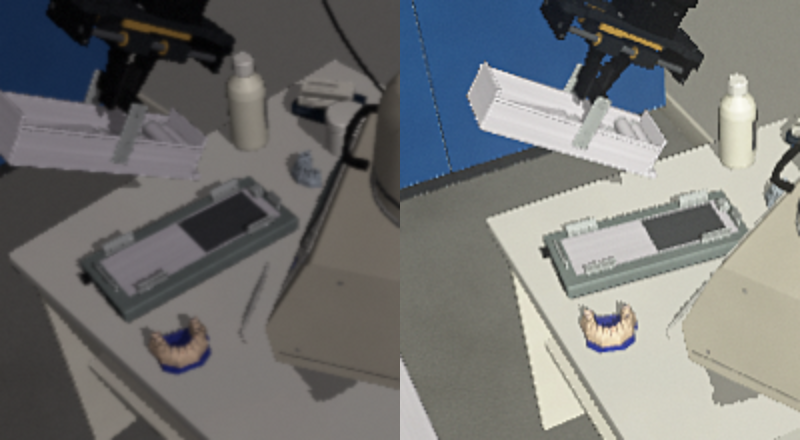

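Both views show two spares resting on top at the pocket end, at (165,130) in the scene view and (635,130) in the side view, and the channel is empty. Now I'll tip the tray the other way.

Call:
play_rows(steps=[{"ax": 0.5, "ay": 0, "az": 0, "dx": 0, "dy": 0, "dz": 0, "claw": 0}, {"ax": 1, "ay": 0, "az": 0, "dx": 0, "dy": 0, "dz": 0, "claw": 0}, {"ax": 1.5, "ay": 0, "az": 0, "dx": 0, "dy": 0, "dz": 0, "claw": 0}, {"ax": 2.1, "ay": 0, "az": 0, "dx": 0, "dy": 0, "dz": 0, "claw": 0}, {"ax": 2.1, "ay": 0, "az": 0, "dx": 0, "dy": 0, "dz": 0, "claw": 0}, {"ax": 2.1, "ay": 0, "az": 0, "dx": 0, "dy": 0, "dz": 0, "claw": 0}, {"ax": 2.1, "ay": 0, "az": 0, "dx": 0, "dy": 0, "dz": 0, "claw": 0}, {"ax": 2.1, "ay": 0, "az": 0, "dx": 0, "dy": 0, "dz": 0, "claw": 0}, {"ax": 2.1, "ay": 0, "az": 0, "dx": 0, "dy": 0, "dz": 0, "claw": 0}, {"ax": 2.1, "ay": 0, "az": 0, "dx": 0, "dy": 0, "dz": 0, "claw": 0}, {"ax": 2.1, "ay": 0, "az": 0, "dx": 0, "dy": 0, "dz": 0, "claw": 0}, {"ax": 2.1, "ay": 0, "az": 0, "dx": 0, "dy": 0, "dz": 0, "claw": 0}, {"ax": 2.1, "ay": 0, "az": 0, "dx": 0, "dy": 0, "dz": 0, "claw": 0}, {"ax": 2.1, "ay": 0, "az": 0, "dx": 0, "dy": 0, "dz": 0, "claw": 0}, {"ax": 2.1, "ay": 0, "az": 0, "dx": 0, "dy": 0, "dz": 0, "claw": 0}, {"ax": 2.1, "ay": 0, "az": 0, "dx": 0, "dy": 0, "dz": 0, "claw": 0}, {"ax": 2.1, "ay": 0, "az": 0, "dx": 0, "dy": 0, "dz": 0, "claw": 0}, {"ax": 2.1, "ay": 0, "az": 0, "dx": 0, "dy": 0, "dz": 0, "claw": 0}, {"ax": 2.1, "ay": 0, "az": 0, "dx": 0, "dy": 0, "dz": 0, "claw": 0}, {"ax": 2.1, "ay": 0, "az": 0, "dx": 0, "dy": 0, "dz": 0, "claw": 0}])

```text
time_s: 16.5
tcp_pos: [0.4489, 0.0796, 0.2992]
ee_rot: [[-0.122, -0.987, 0.101], [-0.993, 0.121, -0.014], [0.001, -0.102, -0.995]]
wrist_force: [-0.4, -0.4, -6.8]
gripper_width: 0.131
gripper_force: 30.0
```

Call:
play_rows(steps=[{"ax": 2.1, "ay": 0, "az": 0, "dx": 0, "dy": 0, "dz": 0, "claw": 0}, {"ax": 2.1, "ay": 0, "az": 0, "dx": 0, "dy": 0, "dz": 0, "claw": 0}, {"ax": 2.1, "ay": 0, "az": 0, "dx": 0, "dy": 0, "dz": 0, "claw": 0}, {"ax": 2.1, "ay": 0, "az": 0, "dx": 0, "dy": 0, "dz": 0, "claw": 0}, {"ax": 2.1, "ay": 0, "az": 0, "dx": 0, "dy": 0, "dz": 0, "claw": 0}, {"ax": 2.1, "ay": 0, "az": 0, "dx": 0, "dy": 0, "dz": 0, "claw": 0}, {"ax": 2.1, "ay": 0, "az": 0, "dx": 0, "dy": 0, "dz": 0, "claw": 0}, {"ax": 2.1, "ay": 0, "az": 0, "dx": 0, "dy": 0, "dz": 0, "claw": 0}, {"ax": 2.1, "ay": 0, "az": 0, "dx": 0, "dy": 0, "dz": 0, "claw": 0}, {"ax": 2.1, "ay": 0, "az": 0, "dx": 0, "dy": 0, "dz": 0, "claw": 0}, {"ax": 2.1, "ay": 0, "az": 0, "dx": 0, "dy": 0, "dz": 0, "claw": 0}, {"ax": 1.5, "ay": 0, "az": 0, "dx": 0, "dy": 0, "dz": 0, "claw": 0}, {"ax": 1, "ay": 0, "az": 0, "dx": 0, "dy": 0, "dz": 0, "claw": 0}, {"ax": 0.5, "ay": 0, "az": 0, "dx": 0, "dy": 0, "dz": 0, "claw": 0}, {"ax": 0, "ay": 0, "az": 0, "dx": 0, "dy": 0, "dz": 0, "claw": 0}, {"ax": 0, "ay": 0, "az": 0, "dx": 0, "dy": 0, "dz": 0, "claw": 0}, {"ax": 0, "ay": 0, "az": 0, "dx": 0, "dy": 0, "dz": 0, "claw": 0}, {"ax": 0, "ay": 0, "az": 0, "dx": 0, "dy": 0, "dz": 0, "claw": 0}, {"ax": 0, "ay": 0, "az": 0, "dx": 0, "dy": 0, "dz": 0, "claw": 0}, {"ax": 0, "ay": 0, "az": 0, "dx": 0, "dy": 0, "dz": 0, "claw": 0}])

```text
time_s: 18.5
tcp_pos: [0.4507, 0.0803, 0.2995]
ee_rot: [[-0.122, -0.842, 0.526], [-0.993, 0.103, -0.065], [0.0, -0.53, -0.848]]
wrist_force: [0.1, -0.6, -5.7]
gripper_width: 0.129
gripper_force: 30.0
```

Call:
play_rows(steps=[{"ax": 0, "ay": 0, "az": 0, "dx": 0, "dy": 0, "dz": 0, "claw": 0}, {"ax": 0, "ay": 0, "az": 0, "dx": 0, "dy": 0, "dz": 0, "claw": 0}, {"ax": 0, "ay": 0, "az": 0, "dx": 0, "dy": 0, "dz": 0, "claw": 0}, {"ax": 0, "ay": 0, "az": 0, "dx": 0, "dy": 0, "dz": 0, "claw": 0}, {"ax": 0, "ay": 0, "az": 0, "dx": 0, "dy": 0, "dz": 0, "claw": 0}])

```text
time_s: 19.0
tcp_pos: [0.4506, 0.0803, 0.2996]
ee_rot: [[-0.122, -0.842, 0.526], [-0.993, 0.103, -0.065], [0.0, -0.53, -0.848]]
wrist_force: [0.0, -0.2, -6.4]
gripper_width: 0.132
gripper_force: 30.0
```

```bash
python3 - <<'E'
from h import *
o=[]
for n in("scene","side","wrist"):
    o.append(capture(n)["frame"])
s=sense();R=np.array(s["ee_rot"]);print(s["time_s"],s["tcp_pos"],np.round(s["joints"],1),np.round(R,3).tolist(),s["wrist_force"],s["moment"])
a=np.hstack([cv2.resize(a[60:200,160:310],None,fx=2.6,fy=2.6,interpolation=cv2.INTER_CUBIC) for a in o[:2]])
b=cv2.resize(o[2][:250],(580,227)); b=cv2.copyMakeBorder(b,0,0,0,a.shape[1]-580,cv2.BORDER_CONSTANT)
cv2.imwrite("pics/t5.png",np.vstack([a,b])); print(a.shape)
E
```

```text
19.15 [0.45060755 0.0802787  0.29955517] [ 41.6 -11.5 -47.7  39.8 -38.4 -77. ] [[-0.122, -0.842, 0.526], [-0.993, 0.103, -0.065], [-0.0, -0.53, -0.848]] [ 0.19240403  0.0168582  -4.93749252] [0.23704329 2.19390378 0.09663423]
(364, 780, 3)
```

View pics/t5.png

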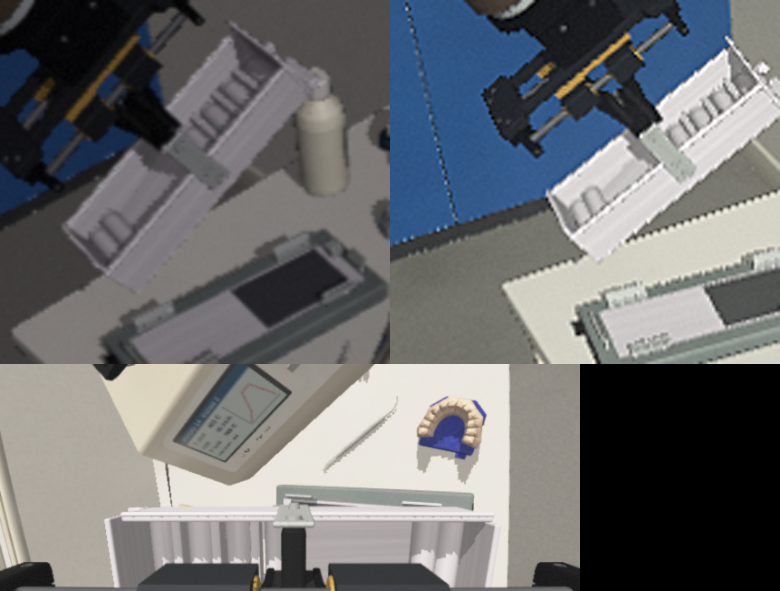

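The pictures show two spares at the channel end, at (105,235) in the scene view, and cartridges across all four pockets, at (190-250, 70-130). I'll level the tray.

Call:
play_rows(steps=[{"ax": -0.5, "ay": 0, "az": 0, "dx": 0, "dy": 0, "dz": 0, "claw": 0}, {"ax": -1, "ay": 0, "az": 0, "dx": 0, "dy": 0, "dz": 0, "claw": 0}, {"ax": -1.5, "ay": 0, "az": 0, "dx": 0, "dy": 0, "dz": 0, "claw": 0}, {"ax": -2.1, "ay": 0, "az": 0, "dx": 0, "dy": 0, "dz": 0, "claw": 0}, {"ax": -2.1, "ay": 0, "az": 0, "dx": 0, "dy": 0, "dz": 0, "claw": 0}, {"ax": -2.1, "ay": 0, "az": 0, "dx": 0, "dy": 0, "dz": 0, "claw": 0}, {"ax": -2.1, "ay": 0, "az": 0, "dx": 0, "dy": 0, "dz": 0, "claw": 0}, {"ax": -2.1, "ay": 0, "az": 0, "dx": 0, "dy": 0, "dz": 0, "claw": 0}, {"ax": -2.1, "ay": 0, "az": 0, "dx": 0, "dy": 0, "dz": 0, "claw": 0}, {"ax": -2.1, "ay": 0, "az": 0, "dx": 0, "dy": 0, "dz": 0, "claw": 0}, {"ax": -2.1, "ay": 0, "az": 0, "dx": 0, "dy": 0, "dz": 0, "claw": 0}, {"ax": -2.1, "ay": 0, "az": 0, "dx": 0, "dy": 0, "dz": 0, "claw": 0}, {"ax": -2.1, "ay": 0, "az": 0, "dx": 0, "dy": 0, "dz": 0, "claw": 0}, {"ax": -2.1, "ay": 0, "az": 0, "dx": 0, "dy": 0, "dz": 0, "claw": 0}, {"ax": -2.1, "ay": 0, "az": 0, "dx": 0, "dy": 0, "dz": 0, "claw": 0}, {"ax": -1.5, "ay": 0, "az": 0, "dx": 0, "dy": 0, "dz": 0, "claw": 0}, {"ax": -1.2, "ay": 0, "az": 0, "dx": 0, "dy": 0, "dz": 0, "claw": 0}, {"ax": -0.7, "ay": 0, "az": 0, "dx": 0, "dy": 0, "dz": 0, "claw": 0}, {"ax": -0.4, "ay": 0, "az": 0, "dx": 0, "dy": 0, "dz": 0, "claw": 0}, {"ax": 0, "ay": 0, "az": 0, "dx": 0, "dy": 0, "dz": 0, "claw": 0}])

```text
time_s: 21.15
tcp_pos: [0.4507, 0.0803, 0.2995]
ee_rot: [[-0.122, -0.993, 0.0], [-0.993, 0.122, 0.0], [-0.0, -0.0, -1.0]]
wrist_force: [0.3, -0.7, -5.6]
gripper_width: 0.133
gripper_force: 30.0
```

```bash
cat > lev.py <<'E'
from h import *
s=sense();R=np.array(s["ee_rot"]);p=np.array(s["tcp_pos"]);print(s["time_s"],p,np.round(s["joints"],1),"yaw",np.degrees(np.arctan2(R[1,1],R[0,1])),np.round(R[:,2],4),s["wrist_force"])
T=np.stack([-R[:,1],-R[:,0],-R[:,2]],1); org=p+T[:,2]*(.005-.078)
for n in("scene","side","wrist"):
    W=cloud(capture(n)).reshape(-1,3); W=W[np.isfinite(W[:,0])]; q=(W-org)@T
    m=(np.abs(q[:,0])<.14)&(np.abs(q[:,1])<.06)
    # side-wall top rims: highest point per x-bin (excluding handle)
    for sd in(1,-1):
        e=[]
        for a in list(range(-105,-20,6))+list(range(20,95,6)):
            k=m&(q[:,0]*1000>=a)&(q[:,0]*1000<a+6)&(q[:,1]*sd>.032)&(q[:,1]*sd<.044)&(q[:,2]<.06)&(q[:,2]>.03)
            if k.sum()>6: e.append((a+3,np.percentile(q[k,2],90)*1000))
        if len(e)>6:
            e=np.array(e); f=np.polyfit(e[:,0],e[:,1],1); print(n,sd,len(e),"pitch deg",np.degrees(np.arctan(f[0])),"rim z",f[1])
    Q=q[m&(q[:,2]>.04)&(q[:,2]<.06)]*1000
    print(n,"walls rect",cv2.minAreaRect(Q[:,:2].astype(np.float32)), np.percentile(Q[:,1],[1,99]))
E
python3 lev.py
```

```text
21.15 [0.45070056 0.08030299 0.29954825] [ 30.5   2.9 -15.4   0.  -71.6 -37.5] yaw 172.99890409374927 [ 1.e-04  0.e+00 -1.e+00] [ 0.34407194 -0.66906477 -5.55425542]
scene 1 26 pitch deg -0.20239727181978306 rim z 40.31457823563289
scene -1 28 pitch deg -0.13249649963204385 rim z 40.547698297101704
scene walls rect ((-7.205955505371094, -2.4164085388183594), (229.8358917236328, 84.83261108398438), 0.1130249947309494) [-43.46606455  38.69765194]
side 1 25 pitch deg -0.2868183247047094 rim z 42.025438986929586
side -1 28 pitch deg -0.062251049168245684 rim z 42.019934888733275
side walls rect ((-6.634025573730469, -2.791309356689453), (229.1104736328125, 86.246337890625), 0.2704644501209259) [-44.65546651  39.65207609]
wrist -1 28 pitch deg -0.057626461802901305 rim z 43.343921557402375
wrist walls rect ((-6.779258728027344, -1.7239723205566406), (80.76853942871094, 230.616943359375), 89.9301986694336) [-41.89107007  36.99012099]
```

The tray is level and aligned to within 0.3°. I'll move it over the seat and partly down.

Call:
play_rows(steps=[{"ax": 0, "ay": 0, "az": 0, "dx": -0.7, "dy": -2.3, "dz": 4.7, "claw": 0}, {"ax": 0, "ay": 0, "az": 0, "dx": -1.44, "dy": -4.53, "dz": 9.3, "claw": 0}, {"ax": 0, "ay": 0, "az": 0, "dx": -1.44, "dy": -4.53, "dz": 9.3, "claw": 0}, {"ax": 0, "ay": 0, "az": 0, "dx": -1.44, "dy": -4.53, "dz": 9.3, "claw": 0}, {"ax": 0, "ay": 0, "az": 0, "dx": -1.44, "dy": -4.53, "dz": 9.3, "claw": 0}, {"ax": 0, "ay": 0, "az": 0, "dx": -1.44, "dy": -4.53, "dz": 9.3, "claw": 0}, {"ax": 0, "ay": 0, "az": 0, "dx": -1.44, "dy": -4.53, "dz": 9.3, "claw": 0}, {"ax": 0, "ay": 0, "az": 0, "dx": -1.44, "dy": -4.53, "dz": 9.3, "claw": 0}, {"ax": 0, "ay": 0, "az": 0, "dx": -1.44, "dy": -4.53, "dz": 9.3, "claw": 0}, {"ax": 0, "ay": 0, "az": 0, "dx": -1.44, "dy": -4.53, "dz": 9.3, "claw": 0}, {"ax": 0, "ay": 0, "az": 0, "dx": -1.44, "dy": -4.53, "dz": 9.3, "claw": 0}, {"ax": 0, "ay": 0, "az": 0, "dx": -1.44, "dy": -4.53, "dz": 9.3, "claw": 0}, {"ax": 0, "ay": 0, "az": 0, "dx": -1.44, "dy": -4.53, "dz": 9.3, "claw": 0}, {"ax": 0, "ay": 0, "az": 0, "dx": -1.44, "dy": -4.53, "dz": 9.3, "claw": 0}, {"ax": 0, "ay": 0, "az": 0, "dx": -1.44, "dy": -4.53, "dz": 9.3, "claw": 0}, {"ax": 0, "ay": 0, "az": 0, "dx": -0.7, "dy": -2.3, "dz": 4.7, "claw": 0}, {"ax": 0, "ay": 0, "az": 0, "dx": 0, "dy": 0, "dz": 0, "claw": 0}, {"ax": 0, "ay": 0, "az": 0, "dx": 0, "dy": 0, "dz": 0, "claw": 0}])

```text
time_s: 23.1
tcp_pos: [0.5209, 0.0934, 0.1601]
ee_rot: [[-0.122, -0.993, 0.0], [-0.993, 0.122, -0.0], [0.0, -0.0, -1.0]]
wrist_force: [0.3, 0.0, -5.9]
gripper_width: 0.134
gripper_force: 30.0
```

```bash
python3 lev.py; python3 - <<'E'
from h import *
# visible guides/warmer with same cameras relative to nominal seat frame
a=np.radians(-7.1); c0=np.array([.5205,.0923])
for n in("scene","side","wrist"):
    P=cloud(capture(n)).reshape(-1,3);P=P[np.isfinite(P[:,0])]; d=P[:,:2]-c0; x=d@[np.cos(a),np.sin(a)]; y=d@[-np.sin(a),np.cos(a)]; h=P[:,2]
    for nm,k in dict(ymxp=(y<-.035)&(x>.05)&(x<.115),ymxm=(y<-.035)&(x<-.05)&(x>-.115),ypxm=(y>.035)&(x<-.05)&(x>-.115)).items():
        q=k&(h>.038)&(h<.05)&(abs(y)<.055)
        if q.sum()>5: print(n,nm,q.sum(),"x",np.round(np.median(x[q])*1000,1),"y",np.round(np.median(y[q])*1000,1))
E
```

```text
23.1 [0.52088288 0.09339615 0.16007374] [ 27.7  16.9 -19.3   0.  -53.9 -34.7] yaw 173.0039572487133 [ 2.e-04 -1.e-04 -1.e+00] [ 0.34487788  0.02820413 -5.85540238]
scene 1 17 pitch deg -0.24988271775153123 rim z 40.31920293309718
scene -1 27 pitch deg -0.13016796107975295 rim z 40.60702896218802
scene walls rect ((-7.631660461425781, -2.987762451171875), (85.18235778808594, 230.39218139648438), 88.61390686035156) [-44.20521812  37.45449157]
side 1 25 pitch deg -0.22910828292389565 rim z 43.81565349407404
side -1 28 pitch deg -0.17024227260875116 rim z 43.74255064793876
side walls rect ((-6.276451110839844, -1.1061172485351562), (86.46715545654297, 231.4404296875), 89.6383285522461) [-43.16670664  41.35478607]
wrist -1 28 pitch deg -0.01440076791230491 rim z 43.662105051055065
wrist walls rect ((-6.555503845214844, -1.4793128967285156), (80.87945556640625, 230.49851989746094), 89.99007415771484) [-41.70287185  37.23716569]
scene ymxp 20 x 79.7 y -47.5
scene ymxm 24 x -87.3 y -47.3
side ymxp 26 x 82.6 y -46.2
side ymxm 29 x -88.0 y -45.8
wrist ymxp 439 x 84.1 y -46.1
wrist ymxm 433 x -85.7 y -45.7
```

Tray and seat agree within about 1 mm, so I'll back off 1 mm along the lane and lower the tray slowly.

Call:
play_rows(steps=[{"ax": 0, "ay": 0, "az": 0, "dx": 0, "dy": 1, "dz": 3, "claw": 0}, {"ax": 0, "ay": 0, "az": 0, "dx": 0, "dy": 0, "dz": 5, "claw": 0}, {"ax": 0, "ay": 0, "az": 0, "dx": 0, "dy": 0, "dz": 5, "claw": 0}, {"ax": 0, "ay": 0, "az": 0, "dx": 0, "dy": 0, "dz": 5, "claw": 0}, {"ax": 0, "ay": 0, "az": 0, "dx": 0, "dy": 0, "dz": 5, "claw": 0}, {"ax": 0, "ay": 0, "az": 0, "dx": 0, "dy": 0, "dz": 5, "claw": 0}, {"ax": 0, "ay": 0, "az": 0, "dx": 0, "dy": 0, "dz": 5, "claw": 0}, {"ax": 0, "ay": 0, "az": 0, "dx": 0, "dy": 0, "dz": 4, "claw": 0}, {"ax": 0, "ay": 0, "az": 0, "dx": 0, "dy": 0, "dz": 3, "claw": 0}, {"ax": 0, "ay": 0, "az": 0, "dx": 0, "dy": 0, "dz": 3, "claw": 0}, {"ax": 0, "ay": 0, "az": 0, "dx": 0, "dy": 0, "dz": 3, "claw": 0}, {"ax": 0, "ay": 0, "az": 0, "dx": 0, "dy": 0, "dz": 3, "claw": 0}, {"ax": 0, "ay": 0, "az": 0, "dx": 0, "dy": 0, "dz": 0, "claw": 0}])

```text
time_s: 24.7
tcp_pos: [0.5195, 0.0934, 0.1105]
ee_rot: [[-0.122, -0.993, -0.001], [-0.993, 0.122, -0.0], [0.0, 0.001, -1.0]]
wrist_force: [-0.8, -0.9, -6.4]
gripper_width: 0.135
gripper_force: 30.0
```

Call:
play_rows(steps=[{"ax": 0, "ay": 0, "az": 0, "dx": 0, "dy": 0, "dz": 2, "claw": 0}, {"ax": 0, "ay": 0, "az": 0, "dx": 0, "dy": 0, "dz": 2, "claw": 0}, {"ax": 0, "ay": 0, "az": 0, "dx": 0, "dy": 0, "dz": 2, "claw": 0}, {"ax": 0, "ay": 0, "az": 0, "dx": 0, "dy": 0, "dz": 2, "claw": 0}, {"ax": 0, "ay": 0, "az": 0, "dx": 0, "dy": 0, "dz": 0, "claw": 0}, {"ax": 0, "ay": 0, "az": 0, "dx": 0, "dy": 0, "dz": 0, "claw": 0}])

```text
time_s: 25.3
tcp_pos: [0.5198, 0.0935, 0.1029]
ee_rot: [[-0.122, -0.993, -0.0], [-0.993, 0.122, -0.0], [0.0, 0.0, -1.0]]
wrist_force: [-0.3, -0.3, -5.0]
gripper_width: 0.135
gripper_force: 30.0
```

Call:
play_rows(steps=[{"ax": 0, "ay": 0, "az": 0, "dx": 0, "dy": 0, "dz": 1, "claw": 0}, {"ax": 0, "ay": 0, "az": 0, "dx": 0, "dy": 0, "dz": 1, "claw": 0}, {"ax": 0, "ay": 0, "az": 0, "dx": 0, "dy": 0, "dz": 0.5, "claw": 0}, {"ax": 0, "ay": 0, "az": 0, "dx": 0, "dy": 0, "dz": 0, "claw": 0}, {"ax": 0, "ay": 0, "az": 0, "dx": 0, "dy": 0, "dz": 0, "claw": 0}])

```text
time_s: 25.8
tcp_pos: [0.5203, 0.0936, 0.1011]
ee_rot: [[-0.122, -0.993, 0.001], [-0.993, 0.122, 0.0], [-0.0, -0.001, -1.0]]
wrist_force: [-0.9, -0.4, -0.8]
gripper_width: 0.135
gripper_force: 30.0
```

Call:
play_rows(steps=[{"ax": 0, "ay": 0, "az": 0, "dx": 0, "dy": 0, "dz": 0, "claw": 16}, {"ax": 0, "ay": 0, "az": 0, "dx": 0, "dy": 0, "dz": 0, "claw": 22}, {"ax": 0, "ay": 0, "az": 0, "dx": 0, "dy": 0, "dz": 0, "claw": 40}, {"ax": 0, "ay": 0, "az": 0, "dx": 0, "dy": 0, "dz": 0, "claw": 50}, {"ax": 0, "ay": 0, "az": 0, "dx": 0, "dy": 0, "dz": 0, "claw": 50}, {"ax": 0, "ay": 0, "az": 0, "dx": 0, "dy": 0, "dz": 0, "claw": 50}, {"ax": 0, "ay": 0, "az": 0, "dx": 0, "dy": 0, "dz": -10, "claw": 50}, {"ax": 0, "ay": 0, "az": 0, "dx": 0, "dy": 0, "dz": -20, "claw": 50}, {"ax": 0, "ay": 0, "az": 0, "dx": 0, "dy": 0, "dz": -30, "claw": 50}, {"ax": 0, "ay": 0, "az": 0, "dx": 0, "dy": 0, "dz": -30, "claw": 50}, {"ax": 0, "ay": 0, "az": 0, "dx": 0, "dy": 0, "dz": -30, "claw": 50}, {"ax": 0, "ay": 0, "az": 0, "dx": 0, "dy": 0, "dz": -30, "claw": 50}, {"ax": 0, "ay": 0, "az": 0, "dx": 0, "dy": 0, "dz": -30, "claw": 50}, {"ax": 0, "ay": 0, "az": 0, "dx": -30, "dy": 0, "dz": -20, "claw": 50}, {"ax": 0, "ay": 0, "az": 0, "dx": -30, "dy": 0, "dz": 0, "claw": 50}, {"ax": 0, "ay": 0, "az": 0, "dx": -30, "dy": 0, "dz": 0, "claw": 50}, {"ax": 0, "ay": 0, "az": 0, "dx": 0, "dy": 0, "dz": 0, "claw": 50}, {"ax": 0, "ay": 0, "az": 0, "dx": 0, "dy": 0, "dz": 0, "claw": 50}])

```text
time_s: 27.6
tcp_pos: [0.5305, 0.1832, 0.3007]
ee_rot: [[-0.121, -0.993, -0.0], [-0.993, 0.121, -0.0], [0.0, 0.0, -1.0]]
wrist_force: [-0.3, 0.2, 0.2]
gripper_width: 0.579
gripper_force: 0.0
```

```bash
python3 - <<'E'
from h import *
s=sense(); print(s["time_s"],s["tcp_pos"])
a=np.radians(-7.1); c0=np.array([.5203,.0921]); o=[]
for n in("scene","wrist"):
    c=capture(n); o.append(c["frame"]); P=cloud(c).reshape(-1,3);P=P[np.isfinite(P[:,0])]; d=P[:,:2]-c0; x=d@[np.cos(a),np.sin(a)]*1000; y=d@[-np.sin(a),np.cos(a)]*1000; h=P[:,2]*1000
    m=(abs(x)<140)&(abs(y)<55); w=m&(h>65)&(h<84)
    print(n,"walls",cv2.minAreaRect(np.stack([x[w],y[w]],1).astype(np.float32)))
    for sd in(1,-1):
        e=[(b+3,np.percentile(h[k],90)) for b in list(range(-105,-20,6))+list(range(20,95,6)) for k in [m&(x>=b)&(x<b+6)&(y*sd>31)&(y*sd<44)&(h>55)&(h<82)] if k.sum()>6]
        if len(e)>6: e=np.array(e); f=np.polyfit(e[:,0],e[:,1],1); print(" rim",sd,"pitch",f[0],"z",f[1])
b=cv2.resize(o[0][130:230,180:330],(600,400),interpolation=cv2.INTER_CUBIC)[:,:]
v=cv2.resize(o[1],(320,200)); 
cv2.imwrite("pics/f.png",np.hstack([cv2.resize(b,(390,260)),cv2.resize(o[1][:,:],(400,260))]))
E
```

```text
27.6 [0.530501   0.183164   0.30074751]
scene walls ((-7.2265625, -1.4412765502929688), (83.87886810302734, 231.23776245117188), 89.67835998535156)
 rim 1 pitch -0.003006944906041016 z 68.20874001895233
 rim -1 pitch 0.0017014646694075235 z 68.87502375043066
wrist walls ((-6.552314758300781, 0.03467559814453125), (230.5662078857422, 79.19363403320312), 0.2180812656879425)
 rim 1 pitch 0.00021187645761618787 z 71.57654105659235
 rim -1 pitch 0.0006374819326943335 z 71.5418320372255
```

View pics/f.png

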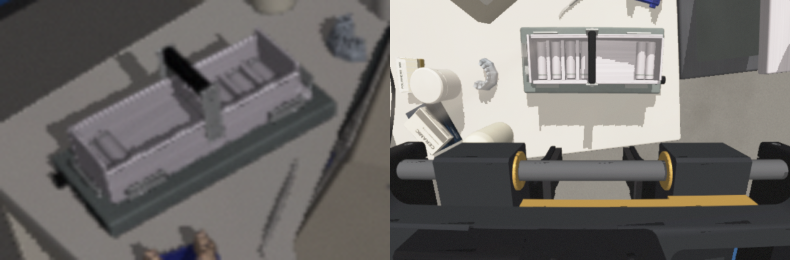

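The tray sits level in the frame and has been released. Four cartridges are in the pockets, at (540-585, 60) in the wrist view, and two are in the channel, at (645,60). I'll hand the job in.

```bash
python3 -c "
from station import *
print(finish_job())"
```

```text
the job is handed in; nothing more can be done
None
```

The job is handed in: the tray is released and level in the warming plate's frame with its notched end at the heated end, a cartridge in each pocket and the two spares back in the channel, at 27.6 s of the 58 s allowed; no verdict was returned.

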